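# Snap the biscuit box lid shut all round

### The job

The lid lies on the biscuit box, but the four orange sections of its rim still stand up: press each one down with the fingertips until it clicks shut, so that the rim is flush all the way round. Press gently enough not to crush the box, do not lift it or push it out of its place, and leave the mug, the jar and the sachet caddy alone.

Things in the scene. Friction and masses are not known exactly. Their poses are not given: they have to be found in the camera images.
- biscuit_box: Clear plastic biscuit box with snap lid, 200 mm (own x) by 160 mm (own y), 79 mm tall when shut, about 0.7 kg, loose on the counter. Origin: centre of underside, z up. The lid has a white centre panel (132 x 92 mm, mint patch) and four fixed white corners (32 mm square), all with tops at 76 mm; between the corners, on each side, an orange rim section hinged at the panel stands up.
- rim_near (a joint): Hinge angle (rad) of the orange rim section on the box's own -x side: 0 = shut and flush, 0.32 to 0.46 = standing up (outer edge 11 to 15 mm high). It swings down easily to about 0.32; there a bead in its skirt meets a sprung catch in the box wall, and a push of about 6 to 10 N at the press point carries it over the catch (near 0.17); it snaps to 0 and is held shut.
- rim_near_press (a point): Point to press on the orange section on the box's own -x side (86 mm long, 31 mm wide, 5 mm thick, skirted outer edge): mid length, upper face, 24 mm out from the hinge, 10 mm in from the outer edge. Moves with the section; when shut it is 90 mm from the box centre along own -x and 79 mm above the underside, 3 mm proud of the white parts.
- rim_far (a joint): Hinge angle (rad) of the orange rim section on the box's own +x side: 0 = shut and flush, 0.32 to 0.46 = standing up (outer edge 11 to 15 mm high). It swings down easily to about 0.32; there a bead in its skirt meets a sprung catch in the box wall, and a push of about 6 to 10 N at the press point carries it over the catch (near 0.17); it snaps to 0 and is held shut.
- rim_far_press (a point): Point to press on the orange section on the box's own +x side (86 mm long, 31 mm wide, 5 mm thick, skirted outer edge): mid length, upper face, 24 mm out from the hinge, 10 mm in from the outer edge. Moves with the section; when shut it is 90 mm from the box centre along own +x and 79 mm above the underside, 3 mm proud of the white parts.
- rim_right (a joint): Hinge angle (rad) of the orange rim section on the box's own -y side: 0 = shut and flush, 0.32 to 0.46 = standing up (outer edge 11 to 15 mm high). It swings down easily to about 0.32; there a bead in its skirt meets a sprung catch in the box wall, and a push of about 6 to 10 N at the press point carries it over the catch (near 0.17); it snaps to 0 and is held shut.
- rim_right_press (a point): Point to press on the orange section on the box's own -y side (126 mm long, 31 mm wide, 5 mm thick, skirted outer edge): mid length, upper face, 24 mm out from the hinge, 10 mm in from the outer edge. Moves with the section; when shut it is 70 mm from the box centre along own -y and 79 mm above the underside, 3 mm proud of the white parts.
- rim_left (a joint): Hinge angle (rad) of the orange rim section on the box's own +y side: 0 = shut and flush, 0.32 to 0.46 = standing up (outer edge 11 to 15 mm high). It swings down easily to about 0.32; there a bead in its skirt meets a sprung catch in the box wall, and a push of about 6 to 10 N at the press point carries it over the catch (near 0.17); it snaps to 0 and is held shut.
- rim_left_press (a point): Point to press on the orange section on the box's own +y side (126 mm long, 31 mm wide, 5 mm thick, skirted outer edge): mid length, upper face, 24 mm out from the hinge, 10 mm in from the outer edge. Moves with the section; when shut it is 70 mm from the box centre along own +y and 79 mm above the underside, 3 mm proud of the white parts.
- mug: White ceramic mug, 78 mm wide, 85 mm tall, upright and loose near the box; leave alone. Origin at the centre of its underside.
- jar: Amber glass jar with a steel cap, 76 mm wide, 125 mm tall, loose near the box; leave alone. Origin at the centre of its underside.
- caddy: White open sachet caddy, 85 by 130 mm, 61 mm tall with its red and green sachets, loose near the box; leave alone. Origin at the centre of its underside.

How it is judged:
By the outcome, as a careful person would: the job done as asked, in the order asked, and still so for the second after the job is handed in, with the robot touching nothing.
It also fails if it takes over 51 s, if anything falls off the work surface, if the arm or the gripper's body presses on something with over 40 N, if the wrist force passes 120 N, or if a joint passes its speed limit or range.

### The arm

A 7-joint arm with a two-finger parallel gripper is mounted at the origin on the work surface. World frame = base frame: x ahead of the robot, y to its left, z up, the work surface at z = 0. Lengths are in m, angles in rad, forces in N, time in s.
With the tool pointing down it reaches from about 0.35 to 0.775 m from the base axis. Payload 3.1 kg.
Tool frame: the origin (TCP) lies at the very end of the fingers, on their centre line; the grasp point (between the pads) lies 19 mm behind it (manip.grip_point_offset is the z of the grasp point in the tool frame, in m); z points along the fingers, y is the direction in which the jaws open and shut (so a half turn about z gives the same grasp; the last joint's range is limited). The gripper opens to 85 mm and grips with 20 to 120 N. Pads are 22 mm wide; open, the fingers measure 114 mm over their backs; the gripper's body (76 mm by 85 mm) begins 54 mm behind the grasp point. The pads swing forward as they close: fully open they stand 13 mm farther back than shut.
Start: joints at [-1.267, 0.311, 0.014, 1.512, -0.004, 1.319, -0.027], TCP at [0.186, 0.517, 0.231] pointing down, gripper open.
Joint ranges: [-2.7, 2.7], [-0.3, 1.91], [-1.27, 1.3], [0.12, 2.57], [-1.44, 4.58], [0.2, 2.03], [-3.05, 3.05]. Speed limits (rad/s): [2.79, 2.79, 3.14, 3.14, 3.14, 3.14, 3.14].

### API

Orientations are given as a rotation vector (axis times angle).
In Python, from cell import manip gives the robot as it stands. The module is installed in compiled form; this text tells all that it offers.
- The arm moves only by the tool arm_command, never from a script. Its argument "increments" is a list of rows, each a list of 3 entries, a list of its own where there are three numbers: the shift along the world's x, y, z in mm, then the turn, a rotation vector about the world's x, y, z in degrees, then the finger opening in mm, from 0 to 85.4. A call has 1 to 20 rows; each row is the pose to reach, as a shift and turn from the pose measured when the call began; what a row does not reach only later rows make up. A row lasts 1/10 s, in which the tool goes at most 50 mm and 8.59 degrees, less where a joint would pass 70% of its speed; a pose out of reach is approached as far as the arm can. A call with a gripper value outside its range is refused whole. The fingers move at their own pace and stop on an object; "force" is the grip in N (left out, the last holds). Time passes only in rows, so rows that repeat a pose let the fingers close. It gives the time, the measured TCP pose, the force and the opening at its end, in the units of the state.
- manip.read_state(): the state, without advancing time (a new reading comes with each control period).
- manip.grab_frame(name): name is "side" or "top"; returns a dict with "img" (420x560x3 uint8, blue, green, red), "mtx" (3x3 intrinsics, pixels), "eye" and "attitude" of the camera in the world. Camera axes: x right, y up, looking along -z (the intrinsics and any distortion apply to the point x, -y, -z); pixel columns grow to the right and rows downward; lengths in m; the calibration is good to about 2 mm. A picture is of the moment at which its call begins. There is no depth.
- manip.close_job(): hands the job in, once; it reports no verdict.
The state is a dict: "time": time; "joint_pos": joint angles; "dq": joint speeds; "joint_torque": joint torques, N m; "tool_pos": TCP position; "eef_rot": TCP orientation; "wrist_force": force on the tool from outside, world axes, zero at the start; "wrist_torque": the same for the moment, N m; "grip_width": finger opening in m.
Only numpy, scipy, OpenCV 4.12 (cv2) and the standard library are available. Lean on these libraries where they do the work, as an engineer would, in place of code of your own. Each camera call takes 0.05 s, during which the arm holds its last target.

## Working session

There is one attempt and no reset: what is moved stays moved. The work goes in short steps, Python scripts to look and compute and a tool call to move; the robot and the scene stay as the last step left them, time stands still between calls to the robot, and variables do not carry over. Pictures are saved under pics/ and viewed, and the job is handed in when it is done.

Besides the shell and the picture viewer there is one more tool, called after "Call:" as name([rows], argument=value, ...), one row to a line, values as JSON. arm_command: Moves the arm, as the interface text tells. Its arguments: {"type":"object","properties":{"increments":{"type":"array"},"force":{"type":"number"}},"required":["increments"]}

```bash
mkdir -p pics
python3 - <<'E'
from cell import manip
import cv2,numpy as np,pickle
np.set_printoptions(precision=4,suppress=True)
F={}
for n in("side","top"):
    f=manip.grab_frame(n);F[n]=f;cv2.imwrite(f"pics/{n}0.png",f["img"]);print({k:v for k,v in f.items() if k!="img"})
pickle.dump(F,open("f0.pkl","wb"))
print(manip.read_state(),manip.grip_point_offset)
E
```

```text
{'mtx': array([[386.4376,   0.    , 276.1942],
       [  0.    , 386.4376, 214.8168],
       [  0.    ,   0.    ,   1.    ]]), 'eye': array([0.3016, 0.388 , 0.5542]), 'attitude': array([ 0.372 , -0.8915, -2.2136])}
{'mtx': array([[524.4495,   0.    , 277.3881],
       [  0.    , 524.4495, 214.7849],
       [  0.    ,   0.    ,   1.    ]]), 'eye': array([0.5582, 0.0313, 1.3238]), 'attitude': array([ 0.0537, -0.0389, -1.582 ])}
{'time': 0.1, 'joint_pos': array([-1.2667,  0.3117,  0.014 ,  1.5129, -0.0044,  1.3192, -0.0272]), 'dq': array([-0.0001, -0.0034, -0.001 , -0.0064, -0.0003, -0.0012, -0.0002]), 'joint_torque': array([  0.001 , -38.0855,   0.1467, -23.1242,   0.0123,   0.008 ,
        -0.    ]), 'tool_pos': array([0.1862, 0.5168, 0.2303]), 'eef_rot': array([-0.5403, -3.0945,  0.0034]), 'wrist_force': array([-0.4284,  1.1835,  0.076 ]), 'wrist_torque': array([ 0.064 ,  0.0335, -0.0298]), 'grip_width': 0.0856393030522718} -0.0187
```

View pics/side0.png

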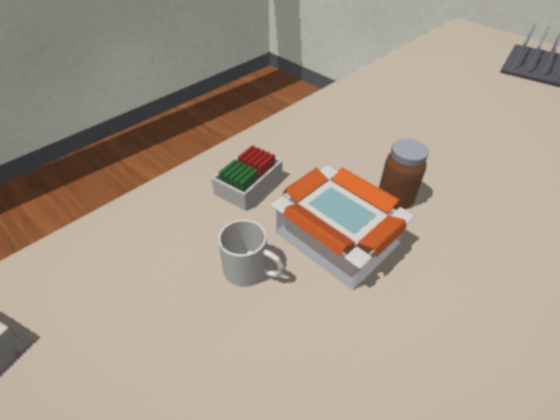

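View pics/top0.png

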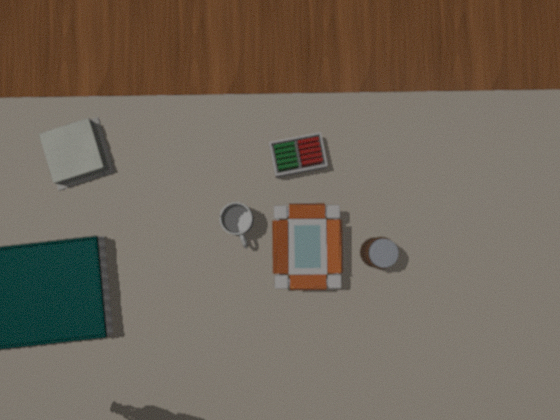

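The side view shows the box at about (340,220) with all four orange sections up. The mug is at (245,255), the jar at (403,175) and the caddy at (248,175). In the top view the box is at (307,247) with its long side vertical in the image.

```bash
cat > h.py <<'E'
import cv2,numpy as np,pickle
from scipy.spatial.transform import Rotation as R
np.set_printoptions(precision=4,suppress=True)
def ray(f,uv,z):
    K=f["mtx"];uv=np.atleast_2d(uv).astype(float)
    d=np.c_[(uv[:,0]-K[0,2])/K[0,0],-(uv[:,1]-K[1,2])/K[1,1],-np.ones(len(uv))]
    d=R.from_rotvec(f["attitude"]).apply(d);e=f["eye"]
    return e+d*((z-e[2])/d[:,2])[:,None]
def proj(f,p):
    K=f["mtx"];c=R.from_rotvec(f["attitude"]).inv().apply(np.atleast_2d(p)-f["eye"])
    return np.c_[K[0,0]*c[:,0]/-c[:,2]+K[0,2],K[1,1]*c[:,1]/c[:,2]+K[1,2]]
E
python3 - <<'E'
from h import *
F=pickle.load(open("f0.pkl","rb"))
for n in F:
    f=F[n];h=cv2.cvtColor(f["img"],cv2.COLOR_BGR2HSV)
    x0,y0,x1,y1=(262,195,352,300) if n=="top" else (260,160,420,285)
    roi=np.zeros(h.shape[:2],np.uint8);roi[y0:y1,x0:x1]=255
    for nm,lo,hi,z in(("mint",(75,40,60),(105,255,255),.076),("orange",(3,180,80),(14,255,255),.083)):
        m=cv2.inRange(h,lo,hi)&roi
        if nm=="orange" and n=="top": cv2.imwrite("pics/m.png",m)
        cs,_=cv2.findContours(m,cv2.RETR_EXTERNAL,cv2.CHAIN_APPROX_NONE)
        for c in cs:
            if cv2.contourArea(c)<60: continue
            w=ray(f,c[:,0],z)[:,:2]
            r=cv2.minAreaRect((w*1000).astype(np.float32));print(n,nm,cv2.contourArea(c),r)
    # white corners
    m=cv2.inRange(h,(0,0,130),(180,45,255))&roi
    cs,_=cv2.findContours(m,cv2.RETR_EXTERNAL,cv2.CHAIN_APPROX_NONE)
    for c in cs:
        if cv2.contourArea(c)<30: continue
        r=cv2.minAreaRect((ray(f,c[:,0],.076)[:,:2]*1000).astype(np.float32));print(n,"white",r)
f=F["top"];cv2.imwrite("pics/topz.png",cv2.resize(f["img"][180:310,210:410],None,fx=4,fy=4,interpolation=cv2.INTER_CUBIC))
f=F["side"];cv2.imwrite("pics/sidez.png",cv2.resize(f["img"][140:290,220:440],None,fx=3.6,fy=3.6,interpolation=cv2.INTER_CUBIC))
E
```

```text
side mint 1255.0 ((557.76025390625, -27.37380027770996), (98.16384887695312, 57.43517303466797), 0.20499570667743683)
side orange 647.0 ((471.905517578125, -26.164783477783203), (32.08128356933594, 89.45767211914062), 0.9395041465759277)
side orange 1022.0 ((558.960205078125, 41.92082977294922), (126.28584289550781, 32.51903533935547), 0.10188879817724228)
side orange 500.0 ((639.3058471679688, -26.760726928710938), (33.79727554321289, 87.38121795654297), 0.25645509362220764)
side orange 931.5 ((557.9445190429688, -91.28231048583984), (42.70679473876953, 125.1037368774414), 89.59012603759766)
side white ((557.9532470703125, 142.4932861328125), (30.705677032470703, 64.7031478881836), 66.5298080444336)
side white ((440.9828796386719, -39.24163818359375), (62.1054573059082, 193.6351318359375), 25.591869354248047)
side white ((566.9890747070312, -5.030975341796875), (244.8280487060547, 292.0689392089844), 44.97196960449219)
top mint 829.5 ((556.8645629882812, -26.78638458251953), (56.93363952636719, 94.8086166381836), 89.32487487792969)
top white ((472.50274658203125, 38.26201248168945), (28.4105281829834, 28.225854873657227), 89.37792205810547)
top white ((473.494873046875, -88.20295715332031), (25.986572265625, 28.27672004699707), 89.02128601074219)
top white ((555.743408203125, -27.984474182128906), (87.80831146240234, 130.41786193847656), 89.27140808105469)
top white ((640.4788818359375, -89.95487213134766), (28.67237663269043, 26.265289306640625), 89.3023910522461)
top white ((640.0733642578125, 42.97578430175781), (29.623306274414062, 39.2529182434082), 3.407216787338257)
```

View pics/topz.png

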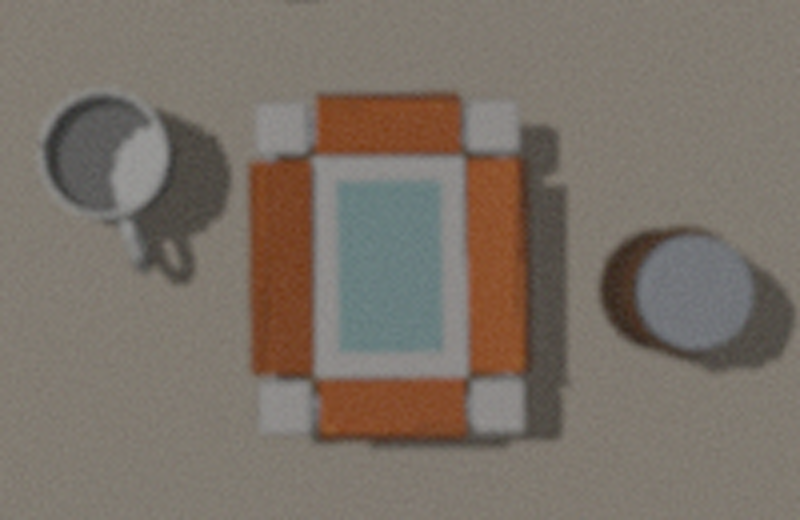

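View pics/sidez.png

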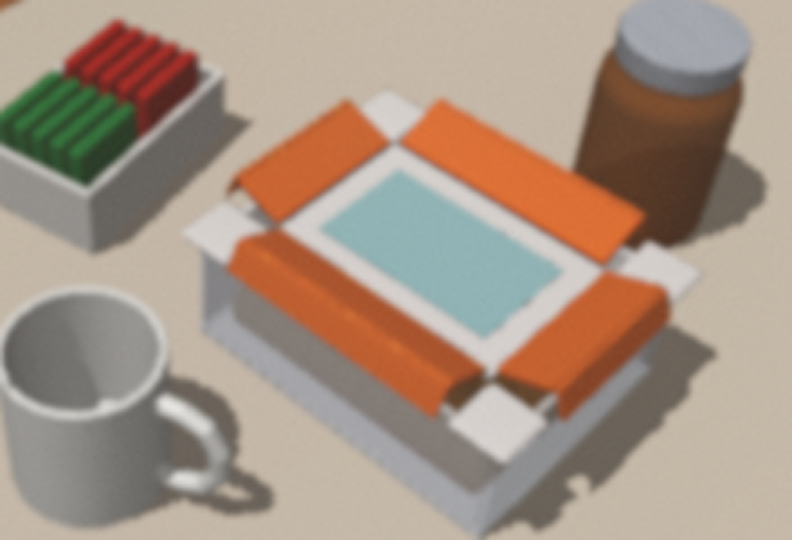

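Box centre is about (557, -26.5) mm, yaw about -0.6°. Corner spacing measures 168 × 128 mm as expected. I'll move above the left section with the fingers shut.

Call:
arm_command([
  [[35, -45, 0], [0, 0, 2], 0],
  [[70, -90, 0], [0, 0, 4], 0],
  [[105, -135, 0], [0, 0, 6], 0],
  [[140, -180, 0], [0, 0, 8], 0],
  [[175, -225, 0], [0, 0, 10], 0],
  [[210, -270, 0], [0, 0, 12], 0],
  [[245, -315, 0], [0, 0, 14], 0],
  [[280, -360, 0], [0, 0, 16], 0],
  [[315, -405, 0], [0, 0, 18], 0],
  [[350, -450, 0], [0, 0, 20], 0],
  [[371, -473, 0], [0, 0, 20], 0],
  [[371, -473, -30], [0, 0, 20], 0],
  [[371, -473, -70], [0, 0, 20], 0],
  [[371, -473, -110], [0, 0, 20], 0],
  [[371, -473, -110], [0, 0, 20], 0],
  [[371, -473, -110], [0, 0, 20], 0],
  [[371, -473, -110], [0, 0, 20], 0],
  [[371, -473, -110], [0, 0, 20], 0],
])

```text
time: 1.9
tool_pos: [0.5591, 0.0444, 0.1231]
eef_rot: [-0.007, 3.136, -0.002]
wrist_force: [-0.2, 0.1, 0.7]
grip_width: 0.0004
```

```bash
cat > look.py <<'E'
from cell import manip
from h import *
import sys
t=sys.argv[1];s=manip.read_state()
for k in("time","tool_pos","eef_rot","wrist_force","wrist_torque","grip_width"):print(k,s[k])
a=manip.grab_frame("side");b=manip.grab_frame("top")
A=cv2.resize(a["img"][140:290,220:440],(792,540),interpolation=cv2.INTER_CUBIC)
cv2.imwrite(f"pics/s{t}.png",A)
cv2.imwrite(f"pics/t{t}.png",cv2.resize(b["img"][180:310,210:410],None,fx=4,fy=4,interpolation=cv2.INTER_CUBIC))
pickle.dump({"side":a,"top":b},open(f"f{t}.pkl","wb"))
E
python3 look.py 1
```

```text
time 1.9
tool_pos [0.5591 0.0444 0.1231]
eef_rot [-0.0069  3.1363 -0.002 ]
wrist_force [-0.1562  0.1447  0.6531]
wrist_torque [ 0.0307  0.0063 -0.0387]
grip_width 0.0003638383300035004
```

View pics/s1.png

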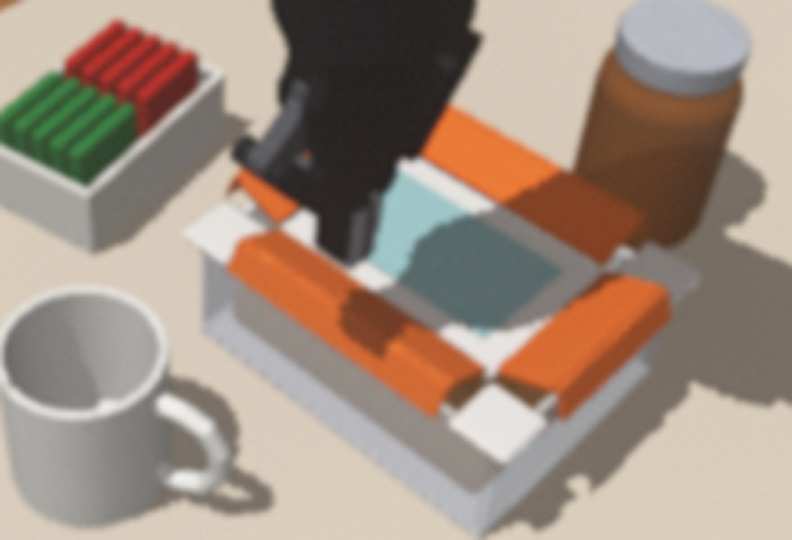

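View pics/t1.png

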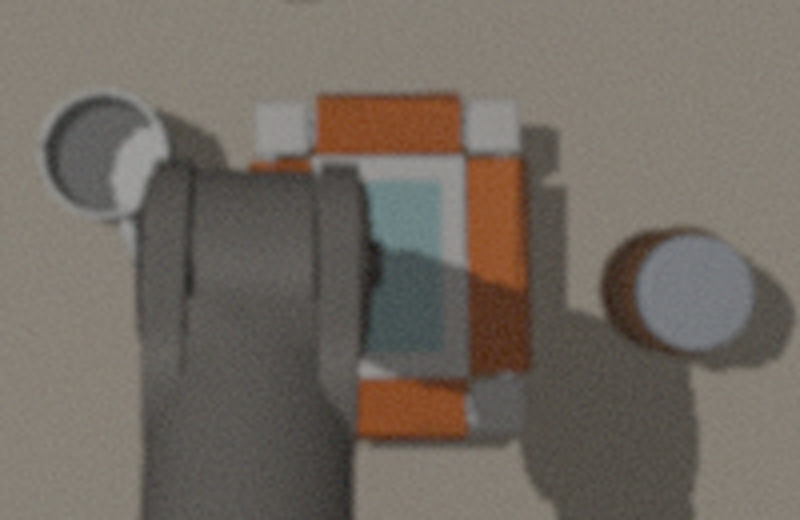

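The finger tips sit above the left section, at about (338,255) in the zoomed side view. I'll check that against the projected TCP.

Run:
```python
from h import *
F=pickle.load(open("f1.pkl","rb"))
p=[[.5591,.0444,.1231]]
print((proj(F["side"],p)-[220,140])*3.6)
# shut/standing press points in side view
for q in([.5577,.0435,.088],[.647,-.0275,.088],[.467,-.0255,.088],[.556,-.0965,.088]):print((proj(F["side"],[q])-[220,140])*3.6)
```

```text
[[345.0584 252.641 ]]
[[343.0922 307.5962]]
[[302.4002 143.0979]]
[[599.1455 333.0945]]
[[529.4656 163.4429]]
```

Call:
arm_command([
  [[-1, -1, -10], [0, 0, 0], 0],
  [[-1, -1, -20], [0, 0, 0], 0],
  [[-1, -1, -28], [0, 0, 0], 0],
  [[-1, -1, -31], [0, 0, 0], 0],
  [[-1, -1, -33], [0, 0, 0], 0],
  [[-1, -1, -34], [0, 0, 0], 0],
  [[-1, -1, -34], [0, 0, 0], 0],
])

```text
time: 2.7
tool_pos: [0.5572, 0.0435, 0.0886]
eef_rot: [-0.007, 3.138, -0.002]
wrist_force: [-1.0, 0.8, 1.7]
grip_width: -0.0003
```

Call:
arm_command([
  [[0, 0, -1], [0, 0, 0], 0],
  [[0, 0, -2], [0, 0, 0], 0],
  [[0, 0, -3], [0, 0, 0], 0],
  [[0, 0, -4], [0, 0, 0], 0],
  [[0, 0, -4], [0, 0, 0], 0],
])

```text
time: 3.2
tool_pos: [0.5574, 0.0448, 0.0851]
eef_rot: [-0.008, 3.138, 0.001]
wrist_force: [-1.9, 2.6, 5.2]
grip_width: -0.0001
```

Call:
arm_command([
  [[0, -1, -1], [0, 0, 0], 0],
  [[0, -1, -2], [0, 0, 0], 0],
  [[0, -1, -3], [0, 0, 0], 0],
  [[0, -1, -4], [0, 0, 0], 0],
  [[0, -1, -5], [0, 0, 0], 0],
  [[0, -1, -5], [0, 0, 0], 0],
])

```text
time: 3.8
tool_pos: [0.5571, 0.0432, 0.0795]
eef_rot: [-0.007, 3.138, -0.0]
wrist_force: [-0.0, 0.1, 0.2]
grip_width: 0.0002
```

It snapped: the force rose to about 5 N and then fell to 0. Next is the far section.

Call:
arm_command([
  [[0, 0, 15], [0, 0, 0], 0],
  [[0, 0, 35], [0, 0, 0], 0],
  [[20, -15, 45], [0, 0, 0], 0],
  [[45, -35, 45], [0, 0, 0], 0],
  [[70, -55, 45], [0, 0, 0], 0],
  [[90, -71, 45], [0, 0, 0], 0],
  [[90, -71, 40], [0, 0, 0], 0],
  [[90, -71, 40], [0, 0, 0], 0],
  [[90, -71, 40], [0, 0, 0], 0],
])

```text
time: 4.7
tool_pos: [0.6461, -0.0265, 0.1189]
eef_rot: [-0.009, 3.14, 0.002]
wrist_force: [-0.7, -0.2, -0.1]
grip_width: -0.0
```

```bash
python3 look.py 2
```

```text
time 4.7
tool_pos [ 0.6461 -0.0265  0.1189]
eef_rot [-0.0088  3.1403  0.0019]
wrist_force [-0.6722 -0.176  -0.1379]
wrist_torque [0.0331 0.0215 0.0149]
grip_width -3.412325787011287e-05
```

View pics/s2.png

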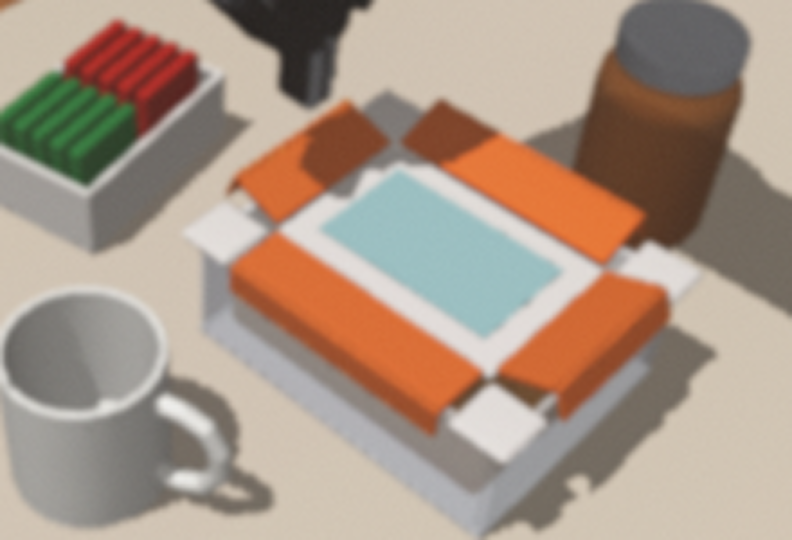

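The left section is flush, running from about (260,240) to (430,420), and the box hasn't moved. I'll press the far section now.

Call:
arm_command([
  [[1, -1, -12], [0, 0, 0], 0],
  [[1, -1, -22], [0, 0, 0], 0],
  [[1, -1, -28], [0, 0, 0], 0],
  [[1, -1, -30], [0, 0, 0], 0],
  [[1, -1, -31], [0, 0, 0], 0],
  [[1, -1, -32], [0, 0, 0], 0],
  [[1, -1, -33], [0, 0, 0], 0],
  [[1, -1, -34], [0, 0, 0], 0],
  [[1, -1, -34], [0, 0, 0], 0],
])

```text
time: 5.7
tool_pos: [0.6478, -0.0268, 0.0856]
eef_rot: [-0.01, 3.138, 0.002]
wrist_force: [-1.7, 1.3, 2.8]
grip_width: -0.0
```

Call:
arm_command([
  [[-1, 0, -1], [0, 0, 0], 0],
  [[-1, 0, -2], [0, 0, 0], 0],
  [[-1, 0, -3], [0, 0, 0], 0],
  [[-1, 0, -4], [0, 0, 0], 0],
  [[-1, 0, -5], [0, 0, 0], 0],
  [[-1, 0, -6], [0, 0, 0], 0],
  [[-1, 0, -6], [0, 0, 0], 0],
])

```text
time: 6.4
tool_pos: [0.6464, -0.0273, 0.0792]
eef_rot: [-0.009, 3.139, 0.002]
wrist_force: [1.1, -1.0, 0.3]
grip_width: 0.0001
```

Call:
arm_command([
  [[0, 0, 15], [0, 0, 0], 0],
  [[0, 0, 35], [0, 0, 0], 0],
  [[-20, -15, 45], [0, 0, 0], 0],
  [[-45, -35, 45], [0, 0, 0], 0],
  [[-70, -55, 45], [0, 0, 0], 0],
  [[-90, -69, 45], [0, 0, 0], 0],
  [[-90, -69, 40], [0, 0, 0], 0],
  [[-90, -69, 40], [0, 0, 0], 0],
  [[-90, -69, 40], [0, 0, 0], 0],
])

```text
time: 7.3
tool_pos: [0.5576, -0.0949, 0.1196]
eef_rot: [-0.012, 3.138, 0.003]
wrist_force: [0.0, -0.3, 0.1]
grip_width: -0.0001
```

```bash
python3 look.py 3
```

```text
time 7.3
tool_pos [ 0.5576 -0.0949  0.1196]
eef_rot [-0.0124  3.1377  0.0029]
wrist_force [ 0.0152 -0.304   0.1009]
wrist_torque [0.0332 0.0402 0.0106]
grip_width -8.348780664271399e-05
```

View pics/s3.png

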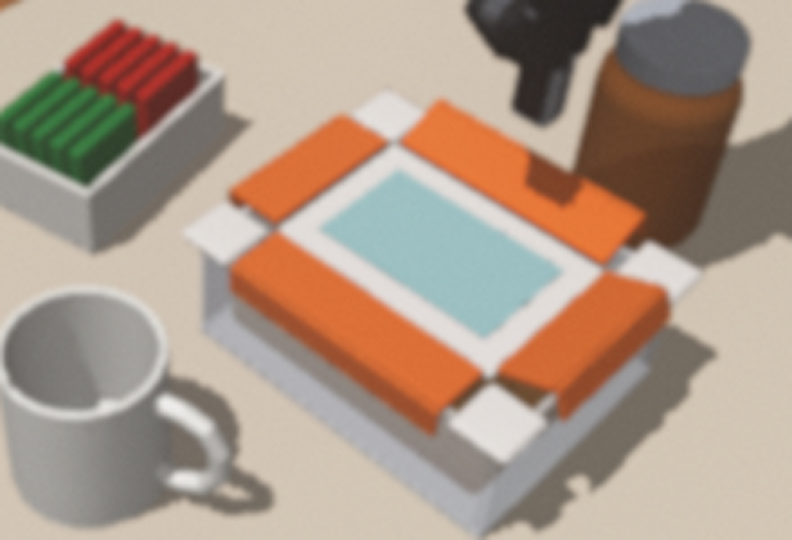

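The far section's outer edge has dropped; it is now near (290,150). The right section is still up, with the gripper above it at (540,110), clear of the jar.

Call:
arm_command([
  [[-1, -2, -12], [0, 0, 0], 0],
  [[-1, -2, -22], [0, 0, 0], 0],
  [[-1, -2, -28], [0, 0, 0], 0],
  [[-1, -2, -30], [0, 0, 0], 0],
  [[-1, -2, -31], [0, 0, 0], 0],
  [[-1, -2, -32], [0, 0, 0], 0],
  [[-1, -2, -33], [0, 0, 0], 0],
  [[-1, -2, -34], [0, 0, 0], 0],
  [[-1, -2, -34], [0, 0, 0], 0],
])

```text
time: 8.3
tool_pos: [0.556, -0.098, 0.0858]
eef_rot: [-0.012, 3.139, 0.001]
wrist_force: [-2.6, -1.2, 3.3]
grip_width: 0.0004
```

Call:
arm_command([
  [[0, 1, -1], [0, 0, 0], 0],
  [[0, 1, -2], [0, 0, 0], 0],
  [[0, 1, -3], [0, 0, 0], 0],
  [[0, 1, -4], [0, 0, 0], 0],
  [[0, 1, -5], [0, 0, 0], 0],
  [[0, 1, -6], [0, 0, 0], 0],
  [[0, 1, -6], [0, 0, 0], 0],
])

```text
time: 9.0
tool_pos: [0.5558, -0.0964, 0.0793]
eef_rot: [-0.013, 3.14, 0.002]
wrist_force: [-0.6, -0.4, -0.1]
grip_width: -0.0003
```

Now the near section, at about (467, -25.5).

Call:
arm_command([
  [[0, 0, 15], [0, 0, 0], 0],
  [[0, 0, 35], [0, 0, 0], 0],
  [[-20, 15, 45], [0, 0, 0], 0],
  [[-45, 35, 45], [0, 0, 0], 0],
  [[-70, 55, 45], [0, 0, 0], 0],
  [[-89, 71, 45], [0, 0, 0], 0],
  [[-89, 71, 40], [0, 0, 0], 0],
  [[-89, 71, 40], [0, 0, 0], 0],
  [[-89, 71, 40], [0, 0, 0], 0],
])

```text
time: 9.9
tool_pos: [0.4676, -0.0262, 0.1195]
eef_rot: [-0.011, 3.139, 0.001]
wrist_force: [0.3, -0.8, 0.0]
grip_width: 0.0002
```

```bash
python3 look.py 4
```

```text
time 9.9
tool_pos [ 0.4676 -0.0262  0.1195]
eef_rot [-0.0109  3.1387  0.0006]
wrist_force [ 0.3435 -0.799   0.0402]
wrist_torque [ 0.0013 -0.0078  0.014 ]
grip_width 0.00017686513865144347
```

View pics/s4.png

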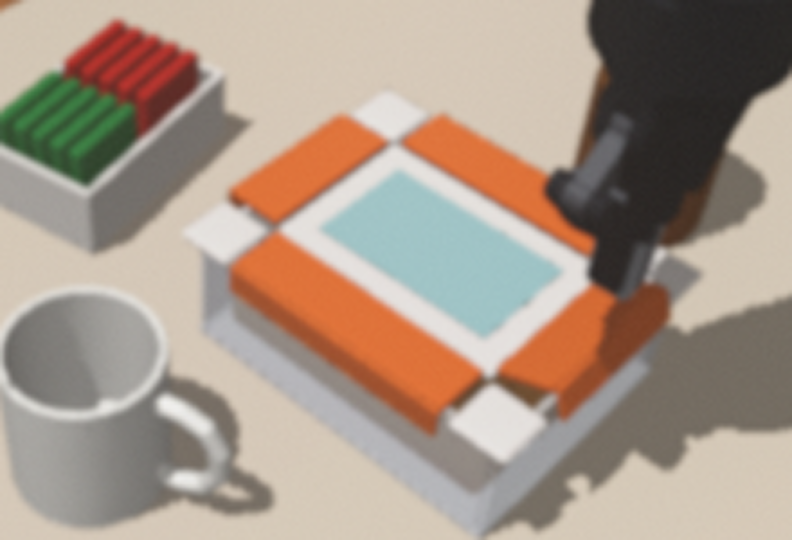

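The right section is down, with its corner now near (440,115), and the box is still in place. The near section is still up under the fingers.

Call:
arm_command([
  [[-1, 0, -12], [0, 0, 0], 0],
  [[-1, 0, -22], [0, 0, 0], 0],
  [[-1, 0, -28], [0, 0, 0], 0],
  [[-1, 0, -30], [0, 0, 0], 0],
  [[-1, 0, -31], [0, 0, 0], 0],
  [[-1, 0, -32], [0, 0, 0], 0],
  [[-1, 0, -33], [0, 0, 0], 0],
  [[-1, 0, -34], [0, 0, 0], 0],
  [[-1, 0, -34], [0, 0, 0], 0],
])

```text
time: 10.9
tool_pos: [0.4655, -0.0266, 0.0854]
eef_rot: [-0.01, 3.141, 0.001]
wrist_force: [-2.4, -0.1, 2.9]
grip_width: 0.0002
```

Call:
arm_command([
  [[1, 0, -1], [0, 0, 0], 0],
  [[1, 0, -2], [0, 0, 0], 0],
  [[1, 0, -3], [0, 0, 0], 0],
  [[1, 0, -4], [0, 0, 0], 0],
  [[1, 0, -5], [0, 0, 0], 0],
  [[1, 0, -6], [0, 0, 0], 0],
  [[1, 0, -6], [0, 0, 0], 0],
])

```text
time: 11.6
tool_pos: [0.4665, -0.0265, 0.0792]
eef_rot: [-0.01, 3.141, 0.001]
wrist_force: [-0.5, -0.0, -0.2]
grip_width: 0.0002
```

Call:
arm_command([
  [[0, 0, 15], [0, 0, 0], 0],
  [[0, 0, 45], [0, 0, 0], 0],
  [[0, 0, 90], [0, 0, 0], 0],
  [[-20, 40, 120], [0, 0, 0], 0],
  [[-40, 80, 140], [0, 0, 0], 0],
  [[-60, 120, 140], [0, 0, 0], 0],
  [[-70, 170, 140], [0, 0, 0], 0],
  [[-80, 220, 140], [0, 0, 0], 0],
  [[-90, 270, 140], [0, 0, 0], 0],
  [[-100, 320, 140], [0, 0, 0], 0],
  [[-100, 320, 140], [0, 0, 0], 0],
  [[-100, 320, 140], [0, 0, 0], 0],
  [[-100, 320, 140], [0, 0, 0], 0],
])

```text
time: 12.9
tool_pos: [0.3672, 0.292, 0.219]
eef_rot: [-0.007, 3.141, -0.001]
wrist_force: [0.5, -1.4, 0.3]
grip_width: -0.0003
```

```bash
python3 look.py 5
python3 - <<'E'
from h import *
for t in "05":
    f=pickle.load(open(f"f{t}.pkl","rb"))["top"];h=cv2.cvtColor(f["img"],cv2.COLOR_BGR2HSV)
    m=cv2.inRange(h,(75,40,60),(105,255,255));m[:,:262]=0;m[:,352:]=0
    c=max(cv2.findContours(m,0,1)[0],key=cv2.contourArea);w=ray(f,c[:,0],.076)[:,:2]
    print(cv2.minAreaRect((w*1000).astype(np.float32)))
E
```

```text
time 12.9
tool_pos [0.3672 0.292  0.219 ]
eef_rot [-0.0068  3.1411 -0.0013]
wrist_force [ 0.5362 -1.378   0.2677]
wrist_torque [-0.0462 -0.0582  0.0732]
grip_width -0.00032431702752268136
((556.8645629882812, -26.78638458251953), (56.93363952636719, 94.8086166381836), 89.32487487792969)
((556.8836669921875, -26.74292755126953), (56.81955337524414, 94.80669403076172), 89.36763763427734)
```

View pics/s5.png

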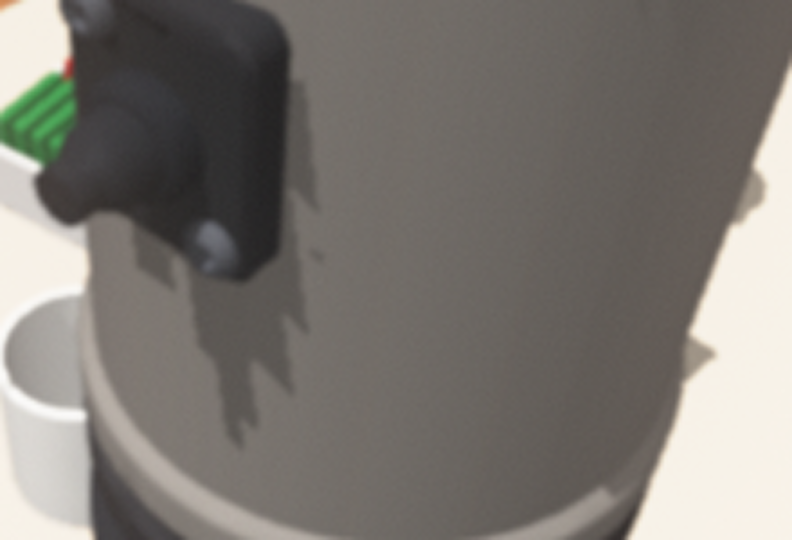

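View pics/t5.png

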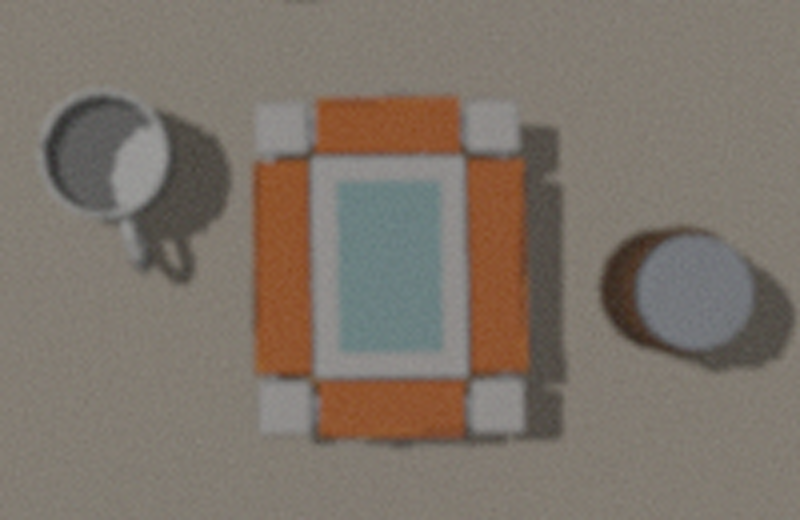

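In the top view the box hasn't moved (patch shift under 0.1 mm) and the four sections are evenly shaded. The arm hides the side view, so I'll move it back towards the start pose for a final look.

Call:
arm_command([
  [[-35, 45, 0], [0, 0, 0], 0],
  [[-70, 90, 0], [0, 0, 0], 0],
  [[-105, 130, 0], [0, 0, 0], 0],
  [[-140, 170, 0], [0, 0, 0], 0],
  [[-175, 200, 0], [0, 0, 0], 0],
  [[-180, 223, 10], [0, 0, 0], 0],
  [[-180, 223, 10], [0, 0, 0], 0],
  [[-180, 223, 10], [0, 0, 0], 0],
  [[-180, 223, 10], [0, 0, 0], 0],
])

```text
time: 13.9
tool_pos: [0.1899, 0.5128, 0.229]
eef_rot: [0.002, 3.14, -0.003]
wrist_force: [0.4, -1.0, -1.1]
grip_width: 0.0001
```

```bash
python3 look.py 6
```

```text
time 13.9
tool_pos [0.1899 0.5128 0.229 ]
eef_rot [ 0.0024  3.1398 -0.0027]
wrist_force [ 0.3643 -0.9592 -1.1113]
wrist_torque [ 0.0383 -0.0047  0.0102]
grip_width 0.00014985537169837082
```

View pics/s6.png

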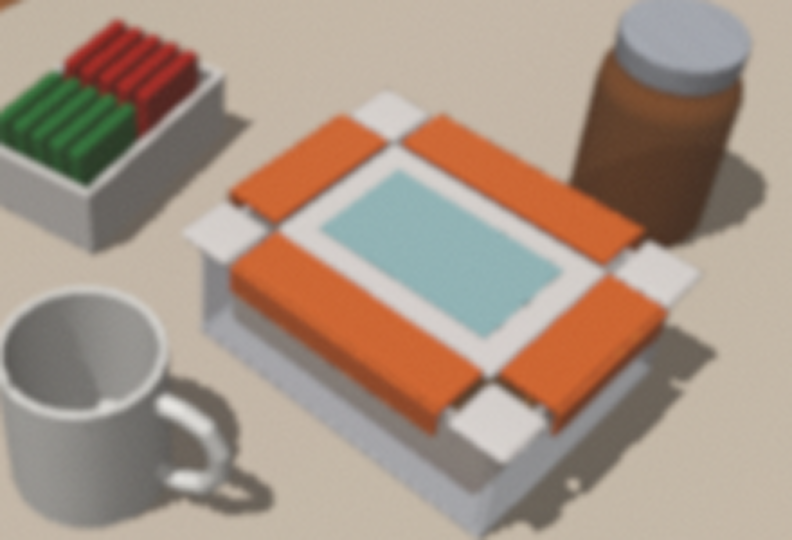

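All four sections lie flush, and the box, mug, jar and caddy are where they started. I'll hand the job in.

```bash
python3 -c "
from cell import manip
print(manip.close_job())"
```

```text
the job is handed in; nothing more can be done
None
```

All four orange rim sections are pressed shut, and I handed the job in at about 14 s of the 51 s allowed. I pressed them one at a time with closed fingertips, in the order left, far, right, near.

- **Pressing:** The highest upward force I read was about 5 N, on the left section. Readings came only at the end of each move, so the peaks at the click were not recorded. After each press the force was back to about zero with the tips at 79 mm, the shut height.
- **Final pictures:** Both cameras show all four sections flush. The box shifted by less than 0.1 mm in the top view, and the mug, jar and caddy look unmoved. The arm is back near its start pose, touching nothing.

No check failed or disagreed. One side picture was blocked by the arm, so I moved it away and took another.

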